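Shut off and bleed the bench air station

ROBOT

A 6-joint arm with a two-finger parallel gripper is mounted at the origin on the work surface. World frame = base frame: x ahead of the robot, y to its left, z up, the work surface at z = 0. Lengths are in m, angles in rad, forces in N, time in s.
With the tool pointing down it reaches from about 0.425 to 0.925 m from the base axis. Payload 12.5 kg.
Tool frame: the origin (TCP) lies where the fingers leave the gripper's body, on its centre line; the fingertips stand 73 mm ahead of it and the grasp point (between the pads) lies 54 mm ahead of it (manip.grip_point_offset is the distance from the TCP to the grasp point, in m); z points along the fingers, y is the line along which they close (so a half turn about z gives the same grasp; the last joint's range is limited). The gripper opens to 85 mm and grips with 20 to 120 N. Pads are 22 mm wide; open, the fingers measure 114 mm over their backs; the gripper's body (76 mm by 85 mm) begins 54 mm behind the grasp point. The pads swing forward as they close: fully open they stand 13 mm farther back than shut.
Start: joints at [1.194, 0.491, 1.559, -0, 1.092, -0.106], TCP at [0.167, 0.602, 0.304] pointing down, gripper open.
Joint ranges: [-3.1, 3.1], [-0.84, 2.19], [0.05, 2.79], [-1.13, 4.28], [0.06, 2.93], [-2.69, 2.69]. Speed limits (rad/s): [2.22, 2.22, 2.79, 3.14, 3.14, 3.14].

INTERFACE

Orientations are given as a unit quaternion [x, y, z, w].
In Python, from station import manip, vision gives the robot as it stands. The module is installed in compiled form; this text tells all that it offers.
- The arm moves only by the tool arm_command, never from a script. Its argument "increments" is one flat list of numbers, 4 for each row, row after row: the shift along the tool's x, y, z normalised to -1 to 1, where 1 is 0.025 m, then the turn about the tool's z normalised to -1 to 1, where 1 is 0.08 rad. A call has 1 to 12 rows; each row shifts and turns the commanded pose from where the row before left it, along the tool's axes as they then stand; what a row does not reach is not made up. A row lasts 1/8 s, in which the tool goes at most 62.5 mm and 10.7 degrees, less where a joint would pass 70% of its speed; a pose out of reach is approached as far as the arm can. A call with a number of a shift or a turn outside -1 to 1 is refused whole. A call with a gripper value outside its range is refused whole. "grip" is the finger opening in mm, from 0 to 85.4, set as the call begins (left out, the last holds). The fingers move at their own pace and stop on an object; "force" is the grip in N (left out, the last holds). Time passes only in rows, so rows that do not move let the fingers close. It gives the time, the measured TCP pose, the force, the opening and the grip force at its end, in the units of the state.
- manip.observe(): the state, without advancing time (a new reading comes with each control period).
- vision.grab_frame(name): name is "scene" or "top" or "wrist"; returns the picture (420x560x3 uint8, red, green, blue); there is no depth.
- vision.camera_info(name): a dict with "intrinsics" (3x3 intrinsics, pixels), "T" (4x4, takes a point from camera to world coordinates). Camera axes: x right, y down, z forward; pixel columns grow to the right and rows downward; lengths in m; the calibration is good to about 2 mm. A picture is of the moment at which its call begins: read the wrist's pose just before it. camera_info takes no time and is no camera call; for the wrist camera it gives the pose at the moment of the call.
- manip.close_job(): hands the job in; it is judged then, once.
The state is a dict: "time_s": time; "joint_pos": joint angles; "qd": joint speeds; "joint_efforts": joint torques, N m; "tool_pos": TCP position; "tool_rot": TCP orientation; "wrist_force": force on the tool from outside, world axes, zero at the start; "wrist_torque": the same for the moment, N m; "grip_width": finger opening in m; "finger_force": force on a finger pad.
Only numpy, scipy, OpenCV 4.12 (cv2) and the standard library are available. Lean on these libraries where they do the work, as an engineer would, in place of code of your own. Each camera call takes 0.05 s, during which the arm holds its last target. There are 200 camera calls.

TASK

Put the bench air station to bed for the night: shut off the supply valve, the one between the riser pipe and the filter, by pushing its lever a quarter turn round until it stands squarely across the pipe, and only then open the small vent valve on the side branch by pushing its lever round until it lies fully in line with its branch. Push on the side of each lever with a fingertip, without pinching it or forcing it against its stop. Leave the outlet valve open as it is and everything else on the bench where it lies.

Things in the scene. Friction and masses are not known exactly. Their poses are not given: they have to be found in the camera images.
- airstation: Bench air station, fixed: 21 mm pipe along its y, axis 150 mm above origin, posts at y 190 (riser) and -212 mm. In turn: supply valve (y 110), filter-regulator (y 0, 48 mm knob up to 228 mm), tee (y -75), outlet valve (y -150), coupler to y -283. A thin branch leaves the tee along +x: vent valve (x 70), silencer to x 129. Origin on the mat under mid-run, 4 mm above the bench; z up.
- supply_lever (a joint): Angle of the supply valve's lever, rad: 0 = along the pipe pointing to the station's +y (open), 1.571 = square across, pointing to +x (closed); a stop at each end. Turns clockwise seen from above and stays where it is left; dry friction of about 0.65 N m (9 N at 75 mm from the pivot).
- supply_pivot (a point): On the supply lever's turning axis (vertical), at mid-thickness of the lever, 198 mm above the station's origin. The x axis of this point points along the lever to its tip.
- supply_tip (a point): Free end of the supply lever, 100 mm from its pivot, mid-thickness. The grey sleeve covers the outer 66 mm: 18 mm wide, 9 mm thick, plain sides; nothing lies under it for at least 20 mm.
- vent_lever (a joint): Angle of the vent valve's lever, rad: 0 = across its branch, pointing to the station's -y (closed), 1.571 = in line with the branch, pointing to +x (open); a stop at each end. Turns counter-clockwise seen from above and stays where it is left; dry friction of about 0.30 N m (6 N at 50 mm).
- vent_pivot (a point): On the vent lever's vertical turning axis, at mid-thickness of the lever, 184 mm above the station's origin. The x axis of this point points along the lever to its tip.
- vent_tip (a point): Free end of the vent lever, 66 mm from its pivot, mid-thickness. The grey sleeve covers the outer 45 mm: 14 mm wide, 8 mm thick; nothing lies under it for at least 15 mm.
- outlet_lever (a joint): Angle of the outlet valve's lever (same size as the supply lever, pivot at station x = 0, y = -150 mm, height 198 mm), rad: 0 = along the pipe pointing to -y (open), 1.571 = across, pointing to -x (closed). To be left alone.
- outlet_tip (a point): Free end of the outlet lever, 100 mm from its pivot.
- cup: White ceramic cup, 80 mm across the rim, 90 mm high, standing on the mat on the station's -x side. Origin: centre of its underside.
- funnel: Stainless funnel standing mouth down on the mat on the station's +x side, 120 mm across, 130 mm high, spout up. Origin: centre of its underside.
- screwdriver: Steel screwdriver lying on the mat on the station's -x side, 200 mm long. Origin: middle of its length, underside.
- wiper_arm: Black wiper arm lying on the mat beyond the station's -y end, 360 mm long, 26 mm high at most. Origin: about the middle of its length, underside.
- jug: Closed green jug standing on the mat beyond the station's +y end, 105 x 150 mm, 264 mm high to the top of its white cap. Origin: centre of its underside.
- wrench: Steel wrench lying on the mat on the station's +x side, beyond the funnel, 190 mm long. Origin: middle of its length, underside.
- grease_tin: Round tin standing on the mat, 80 mm across, 85 mm high, on the station's +x, -y side. Origin: centre of its underside.

How it is judged:
On the way, in this order (a step that is already met when the one before it is completed fails the run):
1. the supply lever stands across the pipe, the vent still shut (value of joint supply_lever above 1.45 rad and value of joint vent_lever below 0.3 rad), for 0.2 s.
2. the vent lever lies in line with its branch, the supply still shut (value of joint supply_lever above 1.45 rad and value of joint vent_lever above 1.43 rad), for 0.2 s.
At the end, for the whole second after the job is handed in: The supply lever stands across its pipe (within 7 degrees of its stop), the vent lever lies in line with its branch (within 8 degrees of its stop), the outlet lever is still along the pipe (within 14 degrees), the levers are at rest, and each loose thing is within 20 mm of where it stood (all of step 2 and value of joint outlet_lever below 0.25 rad and velocity of joint each of supply_lever, vent_lever below 0.05 rad/s and distance of each of cup, funnel, screwdriver, wiper_arm, jug, wrench, grease_tin from where it was at the start of the episode below 0.02 m); the robot touches nothing.
It fails at once if the vent is opened (more than 0.35 rad) before the supply is shut (value of joint vent_lever above 0.35 rad and value of joint supply_lever below 1.4 rad).
It fails at once if the outlet lever is moved by more than 15 mm at its tip (distance of outlet_tip from where it was at the start of the episode above 0.015 m).
It fails at once if the air station is pressed, forced or pinched with more than 40 N (contact force between any of the fingers, the arm and airstation above 40 N).
It fails at once if the cup, funnel, screwdriver, wiper arm, jug, wrench or tin is lifted, tipped or shifted by more than 20 mm (distance of any of cup, funnel, screwdriver, wiper_arm, jug, wrench, grease_tin from where it was at the start of the episode above 0.02 m).
It also fails if it takes over 51 s, if anything falls off the work surface, if the arm or the gripper's body presses on something with over 40 N, if the wrist force passes 120 N, or if a joint passes its speed limit or range.

## Working session

There is one attempt and no reset: what is moved stays moved. The work goes in short steps, Python scripts to look and compute and a tool call to move; the robot and the scene stay as the last step left them, time stands still between calls to the robot, and variables do not carry over. Pictures are saved under pics/ and viewed, at most 10 in all, crops included, and the job is handed in when it is done.

Besides the shell and the picture viewer there is one more tool, called after "Request:" as a command line: name --argument value ..., lists and objects as JSON in quotes. arm_command: Moves the arm, as the interface text tells. Scaled input: -1 to 1 covers 0.025 m each way for a shift and 0.08 rad each way for a turn. Its arguments: {"type":"object","properties":{"increments":{"type":"array"},"grip":{"type":"number"},"force":{"type":"number"}},"required":["increments"]}

```bash
mkdir -p pics; python3 - <<'E'
from station import manip, vision
import cv2
s=manip.observe(); print({k:s[k] for k in('time_s','tool_pos','tool_rot','grip_width','joint_pos')})
for n in('top','scene'):
    f=vision.grab_frame(n); cv2.imwrite(f'pics/{n}0.png',f[:,:,::-1]); i=vision.camera_info(n); print(n,i['intrinsics'],i['T'])
E
```

```text
{'time_s': 0.0, 'tool_pos': array([0.16709333, 0.60210874, 0.3033034 ]), 'tool_rot': array([ 1.34974611e-01,  9.90848889e-01, -5.59853807e-04, -1.39903562e-04]), 'grip_width': 0.08547175449654199, 'joint_pos': array([ 1.19443405e+00,  4.91605194e-01,  1.55943767e+00,  5.07683233e-06,
        1.09170392e+00, -1.05588891e-01])}
top [[469.75854531   0.         280.48356852]
 [  0.         469.75854531 199.71934029]
 [  0.           0.           1.        ]] [[ 0.00659911 -0.99318782  0.11633745  0.45623495]
 [-0.99997315 -0.0061835   0.00393306  0.05681931]
 [-0.0031869  -0.11636028 -0.99320196  1.52650807]
 [ 0.          0.          0.          1.        ]]
scene [[480.73062856   0.         278.19962292]
 [  0.         480.73062856 207.88629124]
 [  0.           0.           1.        ]] [[ 0.59349825  0.42277106 -0.68485361  1.53373752]
 [ 0.80476633 -0.32286947  0.49810285 -0.63342087]
 [-0.01053485 -0.8467703  -0.53185438  0.86982506]
 [ 0.          0.          0.          1.        ]]
```

View pics/top0.png

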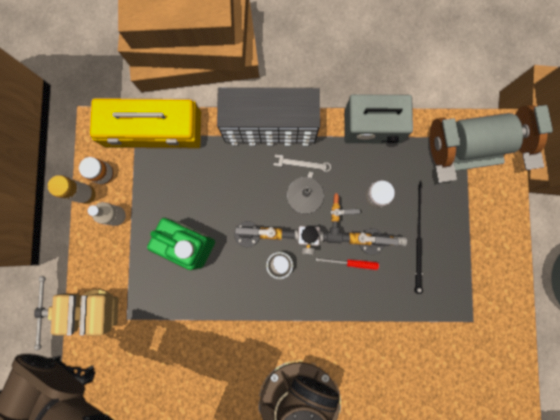

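View pics/scene0.png

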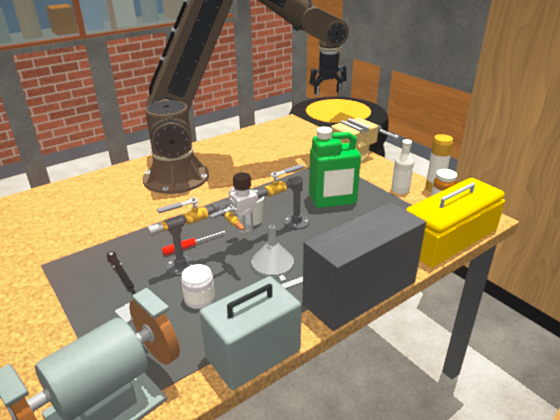

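The top view shows the station with its pipe from about (240,233) to (405,241), with +y to the left and +x up. The scene view shows the jug near the riser, and the funnel and filter. I'll zoom in next.

```bash
python3 - <<'E'
import cv2
a=cv2.imread('pics/top0.png')[180:280,225:425]
cv2.imwrite('pics/c1.png',cv2.resize(a,None,fx=4,fy=4,interpolation=cv2.INTER_CUBIC))
E
```

```text
(no output)
```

View pics/c1.png

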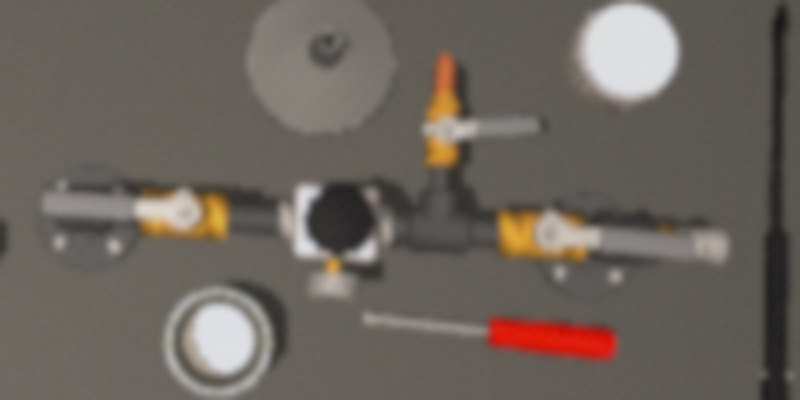

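The crop shows: supply pivot (270.7,232.2), tip (235.7,231); vent pivot (337.2,212.2), tip (360.7,211.2); outlet pivot (362.2,237.7); knob (310.2,234.2); silencer end (336.5,193.7).

```bash
cat > h.py <<'E'
import numpy as np
from station import manip, vision
def ray(n,uv,z):
    i=vision.camera_info(n); K=i['intrinsics'];T=i['T']
    d=T[:3,:3]@np.linalg.solve(K,[uv[0],uv[1],1]); o=T[:3,3]
    return o+d*(z-o[2])/d[2]
def proj(n,p):
    i=vision.camera_info(n); T=i['T']; c=T[:3,:3].T@(np.asarray(p)-T[:3,3]); q=i['intrinsics']@c
    return q[:2]/q[2]
E
python3 - <<'E'
from h import *
P=[((270.7,232.2),(0,.11),.206),((235.7,231),(0,.21),.206),((337.2,212.2),(.07,-.075),.192),((360.7,211.2),(.07,-.141),.190),((362.2,237.7),(0,-.15),.206),((310.2,234.2),(0,0),.232),((336.5,193.7),(.129,-.075),.158)]
W=np.array([ray('top',u,z)[:2] for u,_,z in P]);S=np.array([s for _,s,_ in P])
w=W-W.mean(0);s=S-S.mean(0)
th=np.arctan2((s[:,0]*w[:,1]-s[:,1]*w[:,0]).sum(),(s*w).sum())
R=np.array([[np.cos(th),-np.sin(th)],[np.sin(th),np.cos(th)]]);t=W.mean(0)-R@S.mean(0)
print(th,t);print(np.c_[W,S@R.T+t-W].round(4))
for n,u,z in(('jug',(184,249),.268),('funnel',(306.5,191),.134),('cup',(279.5,265),.094),('tin',(382,192.5),.089)):
    p=ray('top',u,z)[:2];print(n,p,R.T@(p-t))
E
```

```text
-0.04530952122967338 [ 0.51281662 -0.0211197 ]
[[ 5.189e-01  8.890e-02 -1.100e-03 -1.000e-04]
 [ 5.217e-01  1.873e-01  7.000e-04  1.400e-03]
 [ 5.777e-01 -9.980e-02  1.600e-03  6.000e-04]
 [ 5.812e-01 -1.671e-01 -4.900e-03  2.000e-03]
 [ 5.052e-01 -1.676e-01  8.000e-04 -3.300e-03]
 [ 5.129e-01 -2.040e-02 -1.000e-04 -7.000e-04]
 [ 6.354e-01 -1.021e-01  2.900e-03  2.000e-04]]
jug [0.46975042 0.31818775] [-0.0583906   0.33700857]
funnel [ 0.64608255 -0.01529591] [0.13286538 0.01185396]
cup [0.42544347 0.06415309] [-0.09114583  0.08122779]
tin [ 0.64898466 -0.25045911] [ 0.14641599 -0.22293645]
```

Request:
arm_command --increments '[0,0,-1,-0.94,0,0,-1,-0.94,0,0,-1,-0.94,-0.72,-0.94,0,0,-0.72,-0.94,0,0,-0.72,-0.94,0,0,-0.72,-0.94,0,0,-0.72,-0.94,0,0,-0.72,-0.94,0,0,-0.72,-0.94,0,0,-0.72,-0.94,0,0,-0.72,-0.94,0,0]' --grip 0

```text
time_s: 1.6
tool_pos: [0.3199, 0.3828, 0.3787]
tool_rot: [0.023, 1.0, -0.0, -0.0]
wrist_force: [0.3, -0.1, -0.3]
grip_width: 0.0
finger_force: 0.0
```

Request:
arm_command --increments '[-0.72,-0.94,0,0,-0.72,-0.94,0,0,-0.72,-0.94,0,0,-0.72,-0.94,0,0,-0.72,-0.94,0,0,-0.72,-0.94,0,0,-0.72,-0.94,0,0,-0.72,-0.94,0,0,-0.72,-0.94,0,0,0,0,0,0,0,0,0,0]'

```text
time_s: 2.98
tool_pos: [0.4714, 0.1653, 0.3787]
tool_rot: [0.023, 1.0, 0.0, -0.0]
wrist_force: [0.1, 0.4, 0.5]
grip_width: 0.0002
finger_force: 0.0
```

```bash
cat >> h.py <<'E'
from scipy.spatial.transform import Rotation as Ro
th=-0.043; R=np.array([[np.cos(th),-np.sin(th)],[np.sin(th),np.cos(th)]]); t=np.array([0.5128,-0.0211])
def st():
    s=manip.observe(); x=Ro.from_quat(s['tool_rot']).as_matrix()[:,0]
    print('t',round(s['time_s'],2),'tcp stn',(R.T@(s['tool_pos'][:2]-t)).round(4),'z',s['tool_pos'][2].round(4),'push dir rel stn x',round(np.arctan2(-x[1],-x[0])-th,3),'w',round(s['grip_width'],4),'F',s['wrist_force'].round(1))
E
python3 - <<'E'
from h import *
import cv2
st(); f=vision.grab_frame('wrist'); i=vision.camera_info('wrist'); print(i['T'].round(3),i['intrinsics'][0,0]); cv2.imwrite('pics/w1.png',f[:,:,::-1])
for x,y,z in((0,.11,.198),(0,.21,.198),(.07,-.075,.184),(0,0,.228)): print(proj('wrist',[*(R@[x,y]+t),z+.004+.004]).round(1))
E
```

```text
t 2.98 tcp stn [-0.0494  0.1844] z 0.3787 push dir rel stn x -0.002 w 0.0002 F [0.1 0.4 0.5]
[[ 0.045  0.957  0.285  0.4  ]
 [ 0.999 -0.043 -0.013  0.169]
 [-0.     0.286 -0.958  0.449]
 [ 0.     0.     0.     1.   ]] 354.4148957839702
[177.5 273.2]
[310.2 272.9]
[-29.4 341. ]
[  2.1 293.7]
```

View pics/w1.png

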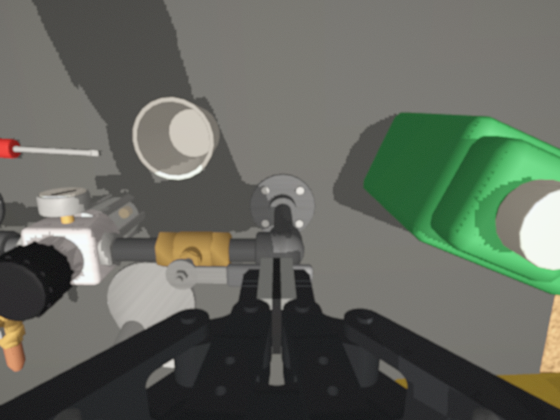

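The wrist view shows the supply pivot at (181,272) and the tip near (311,271). Both match the fitted pose to about 3 mm, and the fingertip is at about (277,262), on the -x side. Next I'll descend and approach.

Request:
arm_command --increments '[0,0,0.92,0,0,0,0.92,0,0,0,0.92,0,0,0,0.92,0,0,0,0.92,0,-0.36,0,0,0,-0.36,0,0,0,-0.3,0,0,0,0,0,0,0]'

```text
time_s: 4.15
tool_pos: [0.4978, 0.1638, 0.2643]
tool_rot: [0.023, 1.0, 0.0, 0.0]
wrist_force: [-0.4, -0.7, -0.1]
grip_width: 0.0001
finger_force: 0.0
```

Request:
arm_command --increments '[-0.1,0,0,0,-0.1,0,0,0,0,0,0,0]'

```text
time_s: 4.53
tool_pos: [0.5023, 0.1636, 0.2639]
tool_rot: [0.023, 1.0, 0.0, 0.0]
wrist_force: [0.0, 0.3, -0.2]
grip_width: 0.0003
finger_force: 0.0
```

```bash
python3 -c "
from h import *
st()"
```

```text
t 4.53 tcp stn [-0.0185  0.1841] z 0.2639 push dir rel stn x -0.002 w 0.0003 F [ 0.   0.3 -0.2]
```

Request:
arm_command --increments '[-0.1,0,0,0,-0.1,0,0,0,0,0,0,0]'

```text
time_s: 4.9
tool_pos: [0.5061, 0.1636, 0.2638]
tool_rot: [0.023, 1.0, 0.0, -0.002]
wrist_force: [-7.3, 1.8, 3.4]
grip_width: -0.0004
finger_force: 4.0
```

Request:
arm_command --increments '[-0.24,0.04,0,1,-0.24,0.04,0,1,-0.24,0.04,0,1,-0.24,0.04,0,1,-0.24,0.04,0,1,-0.24,0.04,0,1]'

```text
time_s: 5.65
tool_pos: [0.5421, 0.1611, 0.2638]
tool_rot: [0.261, 0.965, -0.0, -0.002]
wrist_force: [-8.9, 5.0, 4.2]
grip_width: 0.0001
finger_force: 5.0
```

```bash
python3 -c "
from h import *
st()"
```

```text
t 5.65 tcp stn [0.0215 0.1833] z 0.2638 push dir rel stn x -0.485 w 0.0001 F [-8.9  5.   4.2]
```

Request:
arm_command --increments '[-0.24,0.04,0,1,-0.24,0.04,0,1,-0.24,0.04,0,1,-0.24,0.04,0,1,-0.24,0.04,0,1,-0.24,0.04,0,1,-0.24,0.04,0,1,-0.24,0.04,0,1,-0.24,0.04,0,1,0,0,0,0]'

```text
time_s: 6.9
tool_pos: [0.5842, 0.1274, 0.2638]
tool_rot: [0.584, 0.812, -0.0, -0.001]
wrist_force: [-5.6, 4.5, 2.5]
grip_width: -0.0002
finger_force: 2.8
```

```bash
python3 -c "
from h import *
import cv2
st(); f=vision.grab_frame('top'); cv2.imwrite('pics/t2.png',cv2.resize(f[170:270,225:425,::-1],None,fx=4,fy=4,interpolation=cv2.INTER_CUBIC))"
```

```text
t 6.9 tcp stn [0.065  0.1514] z 0.2638 push dir rel stn x -1.204 w -0.0002 F [-5.6  4.5  2.5]
```

View pics/t2.png

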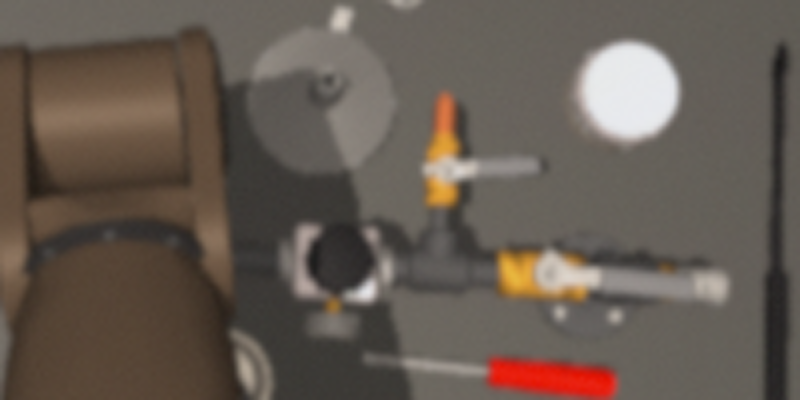

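The arm hides the supply lever from the top camera, and the vent lever is undisturbed at (449,169)–(543,165). I'll continue the arc to about 1.52 rad.

Request:
arm_command --increments '[-0.24,0.04,0,1,-0.24,0.04,0,1,-0.12,0.02,0,0.5,-0.12,0.02,0,0.5,-0.12,0.02,0,0.5,0,0,0,0]'

```text
time_s: 7.7
tool_pos: [0.5921, 0.1081, 0.2638]
tool_rot: [0.691, 0.723, -0.0, -0.001]
wrist_force: [-4.4, 6.7, 1.2]
grip_width: 0.0002
finger_force: 3.5
```

```bash
python3 -c "
from h import *
import cv2
st(); f=vision.grab_frame('wrist'); cv2.imwrite('pics/w3.png',f[:,:,::-1])"
```

```text
t 7.7 tcp stn [0.0737 0.1325] z 0.2638 push dir rel stn x -1.483 w 0.0002 F [-4.4  6.7  1.2]
```

View pics/w3.png

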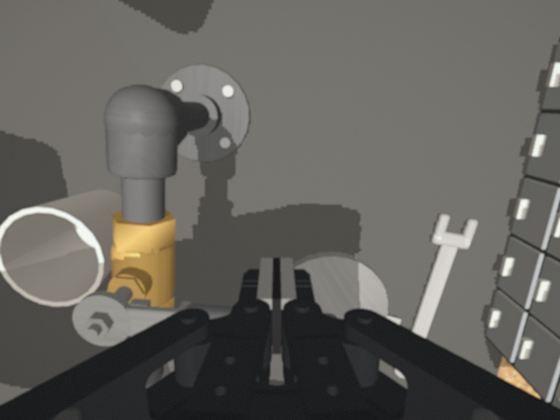

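The wrist view shows the lever pivot near (100,320) and the lever running nearly square to the pipe. I estimate about 1.48 rad, so a small final nudge with force checks.

Request:
arm_command --increments '[-0.05,0,0,0.3,-0.05,0,0,0.3,0,0,0,0]'

```text
time_s: 8.12
tool_pos: [0.5926, 0.1063, 0.2638]
tool_rot: [0.708, 0.706, 0.001, -0.001]
wrist_force: [-2.6, 13.2, 0.5]
grip_width: 0.0002
finger_force: 6.4
```

Request:
arm_command --increments '[-0.04,0,0,0.2,-0.04,0,0,0.2,0,0,0,0]'

```text
time_s: 8.5
tool_pos: [0.5928, 0.1058, 0.2639]
tool_rot: [0.719, 0.695, 0.002, -0.002]
wrist_force: [0.8, 23.5, -1.1]
grip_width: -0.0003
finger_force: 12.1
```

```bash
python3 -c "
from h import *
st()"
```

```text
t 8.5 tcp stn [0.0745 0.1303] z 0.2639 push dir rel stn x -1.562 w -0.0003 F [ 0.8 23.5 -1.1]
```

The lever is on its stop, with the force up to 23 N. I'll back off, rise and check.

Request:
arm_command --increments '[0.3,0,0,0,0.5,0,0,0,0.5,0,-0.3,0,0,0,-1,0,0,0,-1,0,0,0,-1,0,0,0,-0.7,0,0,0,0,0]'

```text
time_s: 9.5
tool_pos: [0.5941, 0.1356, 0.3655]
tool_rot: [0.719, 0.695, 0.001, 0.001]
wrist_force: [0.0, 0.8, -0.6]
grip_width: 0.0001
finger_force: 0.0
```

```bash
python3 -c "
from h import *
import cv2
st(); print(manip.observe()['joint_pos']); f=vision.grab_frame('wrist'); cv2.imwrite('pics/w4.png',f[:,:,::-1])
for x,y,z in((0,.11,.202),(.1,.11,.202),(0,.09,.15)): print(proj('wrist',[*(R@[x,y]+t),z+.004]).round(1))
s=manip.observe()
d=R.T@(-s['tool_pos'][:2]+t)+[.038,-.125]; print('stn shift',d)"
```

```text
t 9.5 tcp stn [0.0745 0.16  ] z 0.3655 push dir rel stn x -1.562 w 0.0001 F [ 0.   0.8 -0.6]
[1.15959615e-01 4.14256487e-01 1.51840343e+00 1.45228363e-05
 1.20605685e+00 1.50157390e-01]
[169.7 283.2]
[309.5 284.2]
[188.6 275.1]
stn shift [-0.03630205 -0.28486647]
```

View pics/w4.png

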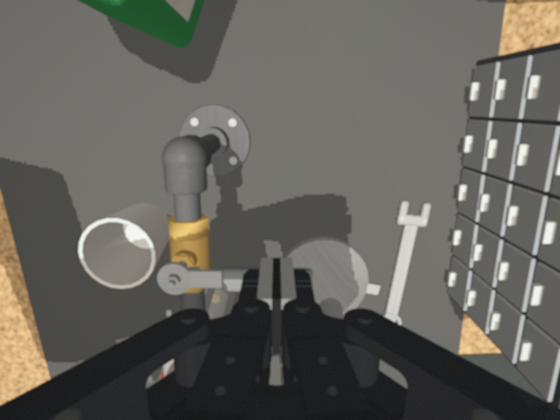

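The supply lever runs from (174,278) to about (240,281) and is square across the pipe. Next I travel over to the vent. The last joint's range means I need to push with the tool +x face there.

Request:
arm_command --increments '[-0.95,-0.12,0,0,-0.95,-0.12,0,0,-0.95,-0.12,0,0,-0.95,-0.12,0,0,-0.95,-0.12,0,0,-0.95,-0.12,0,0,-0.95,-0.12,0,0,-0.95,-0.12,0,0,-0.95,-0.12,0,0,-0.95,-0.12,0,0,-0.95,-0.12,0,0,-0.95,-0.12,0,0]'

```text
time_s: 11.05
tool_pos: [0.5479, -0.149, 0.3628]
tool_rot: [0.719, 0.695, -0.0, -0.001]
wrist_force: [-0.2, -0.1, -0.7]
grip_width: 0.0001
finger_force: 0.0
```

Request:
arm_command --increments '[0,0,0,0.99,0,0,0,0.99,0,0,0,0.99,0,0,0,0.99,0,0,0,0.99,0,0,0,0.99,0,0,0,0.99,0,0,0,0.99,0,0,0,0.99,0,0,0,0.99]'

```text
time_s: 12.3
tool_pos: [0.5481, -0.1483, 0.3628]
tool_rot: [0.932, 0.362, -0.001, -0.001]
wrist_force: [-0.1, 0.2, 0.4]
grip_width: -0.0002
finger_force: 0.0
```

Request:
arm_command --increments '[0,0,0,0.99,0,0,0,0.99,0,0,0,0.99,0,0,0,0.99,0,0,0,0.99,0,0,0,0.99,0,0,0,0.99,0,0,0,0.99,0,0,0,0.99,0,0,0,0.99,0,0,0,0]'

```text
time_s: 13.68
tool_pos: [0.5481, -0.1483, 0.363]
tool_rot: [1.0, -0.024, -0.001, -0.0]
wrist_force: [0.2, -0.5, 0.4]
grip_width: -0.0001
finger_force: 0.0
```

```bash
python3 -c "
from h import *
import cv2
st(); print(manip.observe()['joint_pos']); f=vision.grab_frame('wrist'); cv2.imwrite('pics/w5.png',f[:,:,::-1])
for x,y,z in((0.07,-.075,.188),(.07,-.141,.188),(0,-.15,.202)): print(proj('wrist',[*(R@[x,y]+t),z+.004]).round(1))"
```

```text
t 13.68 tcp stn [ 0.0408 -0.1256] z 0.363 push dir rel stn x 3.137 w -0.0001 F [ 0.2 -0.5  0.4]
[-3.80610522e-01  3.54043347e-01  1.62154819e+00  7.65357549e-05
  1.16739290e+00  1.23725130e+00]
[202.3 173.3]
[298.3 173. ]
[310.8 274.6]
```

View pics/w5.png

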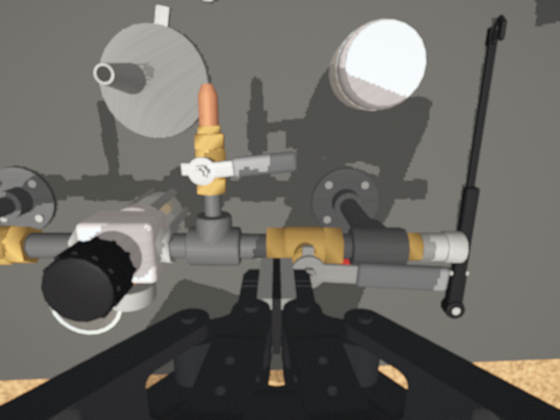

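The wrist view shows the vent pivot at (204,171) and its tip near (295,162), so the lever starts about 0.1 rad open, which is fine. The fingertip is at (277,262), on the -x side of the lever. I'll descend and approach.

Request:
arm_command --increments '[0.2,0,0.9,0,0,0,0.9,0,0,0,0.9,0,0,0,0.9,0,0,0,0.88,0,0.12,0,0,0,0.12,0,0,0,0.12,0,0,0,0,0,0,0]'

```text
time_s: 14.85
tool_pos: [0.5625, -0.1491, 0.2524]
tool_rot: [1.0, -0.024, 0.0, 0.0]
wrist_force: [-0.2, -0.5, 0.4]
grip_width: -0.0
finger_force: 0.0
```

Request:
arm_command --increments '[0.1,0,0,0,0.1,0,0,0,0,0,0,0]'

```text
time_s: 15.22
tool_pos: [0.5667, -0.1493, 0.2521]
tool_rot: [1.0, -0.024, -0.001, -0.0]
wrist_force: [-5.9, -0.5, 4.0]
grip_width: -0.0
finger_force: 2.6
```

```bash
python3 -c "
from h import *
st()"
```

```text
t 15.22 tcp stn [ 0.0594 -0.1258] z 0.2521 push dir rel stn x 3.137 w -0.0 F [-5.9 -0.5  4. ]
```

Request:
arm_command --increments '[0.17,0.03,0,-1,0.17,0.03,0,-1,0.17,0.03,0,-1,0.17,0.04,0,-1,0.17,0.04,0,-1,0.17,0.04,0,-1]'

```text
time_s: 15.98
tool_pos: [0.5922, -0.1506, 0.2518]
tool_rot: [0.976, 0.216, -0.001, -0.001]
wrist_force: [-7.0, 0.8, 2.4]
grip_width: 0.0003
finger_force: 3.2
```

```bash
python3 -c "
from h import *
st()"
```

```text
t 15.97 tcp stn [ 0.0849 -0.126 ] z 0.2518 push dir rel stn x -2.663 w 0.0003 F [-7.   0.8  2.4]
```

Request:
arm_command --increments '[0.17,0.04,0,-1,0.17,0.04,0,-1,0.17,0.04,0,-1,0.17,0.04,0,-1,0.17,0.04,0,-1,0.17,0.04,0,-1,0.17,0.04,0,-1,0.17,0.04,0,-1,0.17,0.04,0,-1,0,0,0,0]'

```text
time_s: 17.23
tool_pos: [0.6261, -0.1318, 0.2518]
tool_rot: [0.838, 0.545, -0.001, -0.0]
wrist_force: [-3.7, -3.0, 0.7]
grip_width: 0.0002
finger_force: 1.8
```

```bash
python3 -c "
from h import *
st()"
```

```text
t 17.23 tcp stn [ 0.1179 -0.1057] z 0.2518 push dir rel stn x -1.945 w 0.0002 F [-3.7 -3.   0.7]
```

Request:
arm_command --increments '[0.17,0.04,0,-1,0.17,0.04,0,-1,0.08,0.02,0,-0.5,0,0,0,0]'

```text
time_s: 17.73
tool_pos: [0.6321, -0.123, 0.2518]
tool_rot: [0.78, 0.626, -0.001, -0.0]
wrist_force: [-3.0, -3.6, 0.2]
grip_width: 0.0003
finger_force: 2.0
```

Request:
arm_command --increments '[0.06,0.02,0,-0.4,0.06,0.02,0,-0.4,0,0,0,0]'

```text
time_s: 18.1
tool_pos: [0.6336, -0.1204, 0.2518]
tool_rot: [0.759, 0.651, -0.001, -0.0]
wrist_force: [-4.1, -5.0, 1.1]
grip_width: 0.0001
finger_force: 2.3
```

```bash
python3 -c "
from h import *
st()"
```

```text
t 18.1 tcp stn [ 0.1249 -0.094 ] z 0.2518 push dir rel stn x -1.682 w 0.0001 F [-4.1 -5.   1.1]
```

Request:
arm_command --increments '[0.05,0,0,-0.4,0.05,0,0,-0.4,0,0,0,0]'

```text
time_s: 18.48
tool_pos: [0.6344, -0.1184, 0.252]
tool_rot: [0.738, 0.675, -0.0, 0.001]
wrist_force: [-1.6, -7.8, -0.1]
grip_width: -0.0001
finger_force: 3.7
```

Request:
arm_command --increments '[0.04,0,0,-0.2,0.04,0,0,0,0,0,0,0]'

```text
time_s: 18.85
tool_pos: [0.6345, -0.1179, 0.252]
tool_rot: [0.733, 0.68, -0.001, 0.002]
wrist_force: [-1.8, -17.9, -0.9]
grip_width: 0.0003
finger_force: 8.5
```

The force has risen to 18 N with little motion, so the lever is on its stop. I'll back off (tool -x), rise and look.

Request:
arm_command --increments '[-0.3,0,0,0,-0.4,0,0,0,-0.4,0,0,0,0,0,-1,0,0,0,-1,0,0,0,-1,0,0,0,-1,0,-1,0,-1,0,-1,0,0,0,-1,0,0,0,-1,0,0,0,0,0,0,0]'

```text
time_s: 20.35
tool_pos: [0.6246, -0.2448, 0.3756]
tool_rot: [0.734, 0.679, -0.0, -0.001]
wrist_force: [0.5, -0.3, -0.0]
grip_width: 0.0004
finger_force: 0.0
```

```bash
python3 -c "
from h import *
import cv2
st(); f=vision.grab_frame('wrist'); g=vision.grab_frame('top')[:,:,::-1]; cv2.imwrite('pics/t6.png',cv2.resize(g[170:270,225:425],None,fx=4,fy=4,interpolation=cv2.INTER_CUBIC)); cv2.imwrite('pics/w6.png',f[:,:,::-1])"
```

```text
t 20.35 tcp stn [ 0.1213 -0.2187] z 0.3756 push dir rel stn x -1.605 w 0.0004 F [ 0.5 -0.3 -0. ]
```

View pics/w6.png

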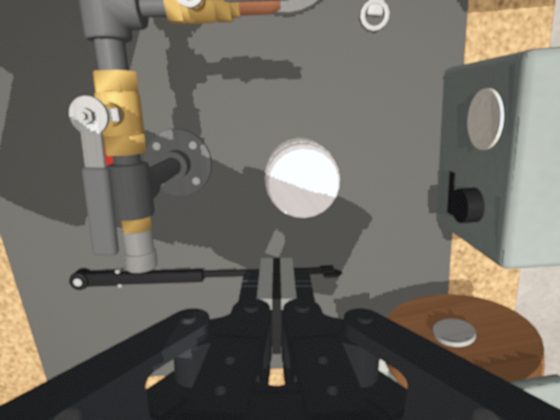

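View pics/t6.png

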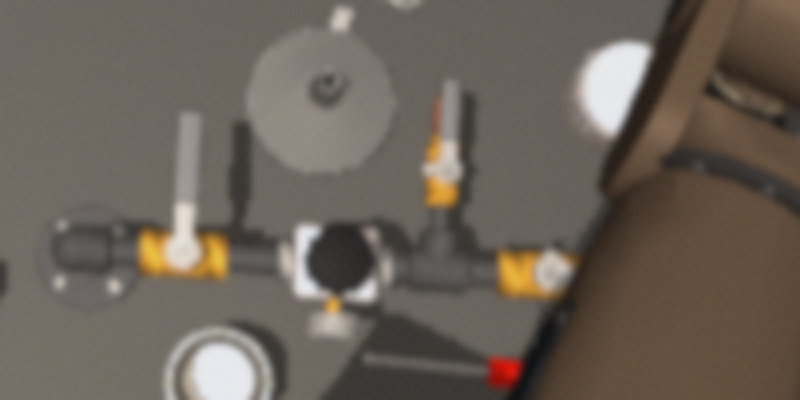

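The top view shows the supply lever (183,250)→(189,112) square across the pipe. The vent lever (444,170)→(452,82) lies in line with its branch. The wrist view shows the outlet lever still along the pipe and the robot clear of everything.

```bash
python3 -c "
from station import manip
print(manip.close_job())"
```

```text
the job is handed in; nothing more can be done
None
```

I shut the supply valve to its stop first, then opened the vent fully in line with its branch. The outlet lever and loose items looked undisturbed, and I handed the job in at about 20 s (no verdict was shown).

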